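# Knock the brass plug out of the camera-plate block

## Robot

A 6-joint arm with a two-finger parallel gripper is mounted at the origin on the work surface. World frame = base frame: x ahead of the robot, y to its left, z up, the work surface at z = 0. Lengths are in mm, angles in rad, forces in N, time in s.
With the tool pointing down it reaches from about 400 to 925 mm from the base axis. Payload 12.5 kg.
Tool frame: the origin (TCP) lies on the centre line of the jaws, within the pads' length; the fingertips stand 14 mm ahead of it and the grasp point (between the pads) lies 5 mm behind it; z points along the fingers, y is the direction in which the jaws open and shut (so a half turn about z gives the same grasp; the last joint's range is limited). The gripper opens to 95 mm and grips with 3 to 60 N. Pads are 20 mm wide; open, the fingers measure 119 mm over their backs; the gripper's body (75 mm by 180 mm) begins 59 mm behind the grasp point.
Start: joints at [1.116, 0.491, 1.559, -0, 1.092, -0.106], TCP at [213.59, 587.388, 228.661] pointing down, gripper open.
Joint ranges: [-3.1, 3.1], [-0.84, 2.19], [0.05, 2.79], [-1.13, 4.28], [0.06, 2.93], [-2.69, 2.69]. Speed limits (rad/s): [2.22, 2.22, 2.79, 3.14, 3.14, 3.14].

## Interface

Orientations are given as [roll, pitch, yaw] about the fixed x, y, z axes, in that order (R = Rz(yaw) Ry(pitch) Rx(roll)).
In Python, from cell import * gives the robot as it stands.
- The arm moves only by the tool play_rows, never from a script. Its argument "moves" is a list of rows, each a list of 7 numbers: the shift along the tool's x, y, z in m, then the turn, a rotation vector about the tool's x, y, z in rad, then the opening in per cent of the stroke, from 0 (shut) to 100 (fully open). In form: [[tx, ty, tz, ax, ay, az, claw], ...]. A call has 1 to 8 rows; each row shifts and turns the pose as measured when the row begins, along the tool's axes as they then stand; what a row does not reach is not made up. A row lasts 1/10 s, in which the tool goes at most 50 mm and 8.59 degrees, less where a joint would pass 70% of its speed; a pose out of reach is approached as far as the arm can. A call is refused whole if a number of a shift passes 0.05 or a number of a turn 0.15, either way. A call with a gripper value outside its range is refused whole. The fingers move at their own pace and stop on an object; the grip force is fixed at half the most. Time passes only in rows, so rows that do not move let the fingers close. It gives the time, the measured TCP pose, the force and the opening at its end, in the units of the state.
- state(): the state, without advancing time (a new reading comes with each control period).
- read_camera(name): name is "scene" or "side" or "wrist"; returns a dict with "img" (420x560x3 uint8, red, green, blue), "fx", "fy", "cx", "cy" (pixels), "R" (3x3) and "t" (3): a world point X has camera coordinates R X + t. Camera axes: x right, y down, z forward; pixel columns grow to the right and rows downward; lengths in mm; the calibration is good to about 2 mm. A picture is of the moment at which its call begins. There is no depth.
- job_done(): hands the job in, once; it reports no verdict.
The state is a dict: "t": time; "joints": joint angles; "qvel": joint speeds; "tau": joint torques, N m; "eef_pos": TCP position; "tcp_rot": TCP orientation; "ft_force": force on the tool from outside, world axes, zero at the start; "moment": the same for the moment, N m; "opening": opening from 0.0 (shut) to 1.0 (fully open).
Only numpy, scipy, OpenCV 4.12 (cv2) and the standard library are available. Lean on these libraries where they do the work, as an engineer would, in place of code of your own. Each camera call takes 0.05 s, during which the arm holds its last target.

## Task

A brass plug is stuck in the bore of the grey camera-plate block clamped in the aluminium stand. Take the orange-handled ejector rod from its wooden tool block, feel for the bore with its tip and push the plug down and right out until it stands on the blue pad underneath, never letting the rod or the gripper press on the stand or the plug with more than 25 N; then put the rod back in its hole in the tool block and let go. Leave the teapot, the cup and the driftwood where they are.

Things in the scene. Friction and masses are not known exactly. Their poses are not given: they have to be found in the camera images.
- stand: Aluminium stand fixed to the table: base 100 x 172 x 10 mm; end cheeks 10 mm thick at y = +-73 mm, 80 mm high; guide rails along y at x = +-27 mm, 8 mm wide, tops at 74 mm; red clamp knob outside the +y cheek (not used). Origin: centre of its underside, z up. Between the rails is clamped a grey block, 44 x 92 mm, underside at 46 mm, flat top at 84 mm.
- block_mid (a point): Point fixed on the stand's middle, at the height of the grey block's top face (84 mm above the table); axes as the stand. The block's vertical 12 mm through bore (1 mm chamfer) is on the stand's x = 0 but, as the block is clamped, anywhere from -20 to +20 mm along the stand's y from here. That shift is not measured: find it by eye or feel. The clamp holds to about 25 N sideways.
- pad (a point): Middle of the top of the blue pad (36 x 80 mm) under the block, 24 mm above the table; the plug must come down onto this pad.
- plug (a joint): How far the brass plug (11.6 mm diameter, 20 mm tall) is driven down, m. At 0 its top is 8 mm below the block's top face; at 0.032, its dead stop, it stands on the blue pad, fully out, its top 40 mm below the block's top face. Starts between 0 and 0.005, stays where pushed, resists with about 9 N plus 3 N per 10 mm/s of push.
- rod: Ejector rod, 111 mm long, about 140 g. Origin: centre of its lower tip, z up along it. Steel shaft 10 mm in diameter from z = 0 to 55 mm, 1 mm chamfer at the tip; collar 24 mm in diameter, 55 to 61 mm; orange handle 20 x 20 mm (sides along x and y), 61 to 111 mm. Starts upright in the tool block, collar resting on its top, tip 10 mm above the table.
- rack: Wooden tool block 80 x 80 x 65 mm, fixed to the table. Origin: centre of its underside. One vertical through hole in its middle for the rod, 15 mm in diameter, with a 2 mm chamfer.
- rack_hole (a point): Mouth of the tool block's hole: on its axis at the top face, 65 mm above the table.
- teapot: Small pale green teapot, 80 mm diameter (130 mm over spout and handle), 72 mm tall, loose; leave alone. Origin: centre of its underside.
- cup: Blue tea cup, 64 mm diameter, 45 mm tall, loose; leave alone. Origin: centre of its underside.
- driftwood: Dark piece of driftwood, about 80 x 110 mm and 96 mm tall, loose; leave alone. Origin: centre of its underside.
Things that resemble listed ones, but are neither listed nor needed, are in the scene too. What is meant by the rod is not pink or white, and is the larger of those in its own colour.

How it is judged (in metres and radians):
On the way, in this order (a step that is already met when the one before it is completed fails the run):
1. the rod has been lifted clear of the tool block (height (world z) of rod above 0.07 m), for 0.1 s.
2. the plug has been pushed out of the bore onto the pad (value of joint plug above 0.0295 m), for 0.1 s.
At the end, for the whole second after the job is handed in: The plug is driven out of the bore (at least 29.5 of its 32 mm), and the rod stands at rest in the tool block's hole: its tip within 6 mm of the hole's axis and less than 14 mm above the table, leaning less than 0.1 rad. The teapot, cup and driftwood stand upright (value of joint plug above 0.0295 m and horizontal distance between rod and rack_hole below 0.006 m and height (world z) of rod below 0.014 m and angle between rod's own z axis and vertical below 0.1 rad and linear speed of rod below 0.02 m/s and angle between each of teapot, cup, driftwood's own z axis and vertical below 0.2 rad); the robot touches nothing.
It fails at once if the rod presses on the stand, its block or the plug with more than 25 N (contact force between rod and stand above 25 N).
It fails at once if the robot itself presses on the stand with more than 25 N (contact force between any of the arm, the fingers and stand above 25 N).
It fails at once if the teapot, cup or driftwood is moved more than 20 mm (distance of any of teapot, cup, driftwood from where it was at the start of the episode above 0.02 m).
It also fails if it takes over 72 s, if anything falls off the work surface, if the arm or the gripper's body presses on something with over 40 N, if the wrist force passes 120 N, or if a joint passes its speed limit or range.

## Working session

There is one attempt and no reset: what is moved stays moved. The work goes in short steps, Python scripts to look and compute and a tool call to move; the robot and the scene stay as the last step left them, time stands still between calls to the robot, and variables do not carry over. Pictures are saved under pics/ and viewed, and the job is handed in when it is done.

Besides the shell and the picture viewer there is one more tool, called after "Call:" in YAML: its name, and indented under it one key for each argument. play_rows: Moves the arm, as the interface text tells. Its arguments: {"type":"object","properties":{"moves":{"type":"array"}},"required":["moves"]}

```bash
mkdir -p pics; ls; python3 - <<'E'
from cell import *
import cv2
for n in ["scene","side","wrist"]:
    c=read_camera(n); cv2.imwrite(f"pics/{n}0.png",c["img"][:,:,::-1])
    print(n,c["fx"],c["fy"],c["cx"],c["cy"],c["R"],c["t"])
print(state())
E
```

```text
pics
scene 447.36345412330724 447.36345412330724 278.55010789923733 209.9437924768306 [[ 0.86172639  0.50734141  0.00568605]
 [ 0.39465476 -0.66319928 -0.63593579]
 [-0.31886557  0.55024668 -0.77172102]] [-496.88155144 -207.10664299 1056.64895958]
side 519.9401629184184 519.9401629184184 284.9824276065688 205.8790406061712 [[-0.84864726 -0.52891121  0.00712439]
 [-0.38793202  0.61317461 -0.688132  ]
 [ 0.35959223 -0.58674511 -0.72555055]] [468.9919797  328.01772032 876.65746213]
wrist 343.992333093774 343.992333093774 280.0240322318229 205.9797290243985 [[ 3.41415309e-01  9.39912193e-01 -8.10425738e-04]
 [ 9.11934813e-01 -3.31043704e-01  2.42456104e-01]
 [ 2.27619162e-01 -8.35172810e-02 -9.70162039e-01]] [-625.21947066  -27.27303479  390.52695467]
{'t': 0.15, 'joints': array([ 1.11641467e+00,  4.91394000e-01,  1.55931537e+00,  1.11310199e-05,
        1.09171532e+00, -1.05597051e-01]), 'qvel': array([-0.00036333, -0.00324587, -0.00075111, -0.00094895, -0.00096791,
        0.00087551]), 'tau': array([ 1.46432874e-03, -6.12893915e+01, -2.58276755e+01,  6.92791468e-02,
        4.72735462e-02, -2.53121948e-05]), 'eef_pos': array([213.49574982, 587.22134569, 228.21078587]), 'tcp_rot': array([-3.14076630e+00, -9.75155789e-05,  2.79280288e+00]), 'ft_force': array([-0.22845985,  0.8908499 ,  0.1649081 ]), 'moment': array([ 0.02984325, -0.01498489, -0.03251476]), 'opening': 1.0020169856709087}
```

View pics/scene0.png

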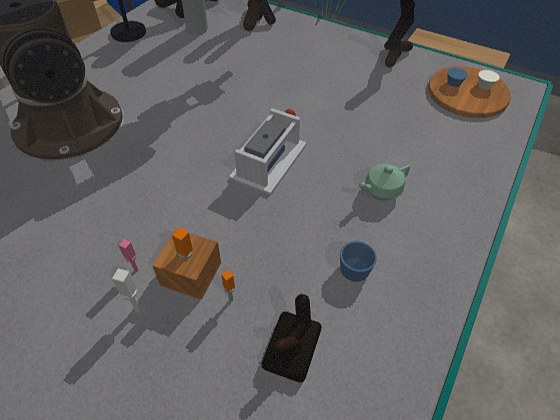

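View pics/side0.png

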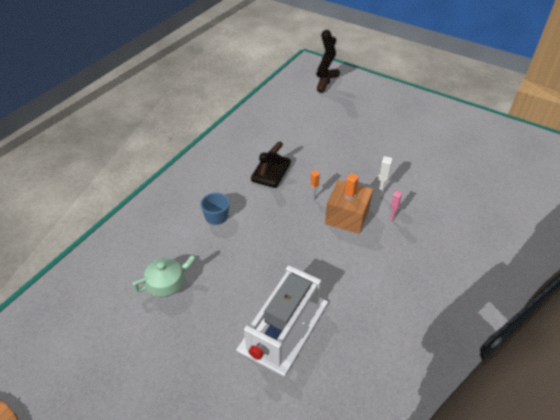

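View pics/wrist0.png

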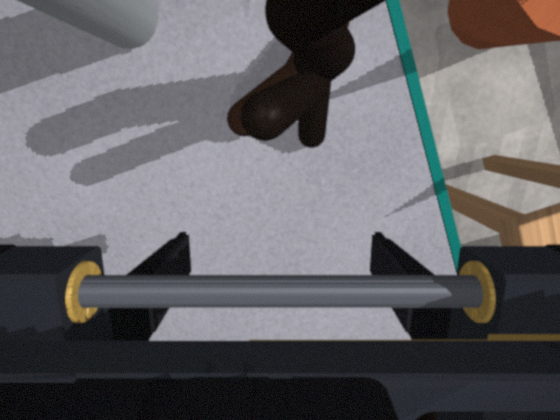

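The scene camera shows the stand at about (268,150), the rack at (188,263) with the orange rod at (182,243), and a smaller orange decoy at (228,282). The teapot is at (385,180), the cup at (357,260) and the driftwood at (293,345). I'll zoom in next.

```bash
python3 - <<'E'
import cv2
s=cv2.imread("pics/scene0.png"); d=cv2.imread("pics/side0.png")
cv2.imwrite("pics/z1.png",cv2.resize(s[95:195,220:320],None,fx=6,fy=6,interpolation=cv2.INTER_CUBIC))
cv2.imwrite("pics/z2.png",cv2.resize(s[220:305,145:245],None,fx=6,fy=6,interpolation=cv2.INTER_CUBIC))
cv2.imwrite("pics/z3.png",cv2.resize(d[265:370,230:330],None,fx=5.5,fy=5.5,interpolation=cv2.INTER_CUBIC))
cv2.imwrite("pics/z4.png",cv2.resize(d[150:240,300:410],None,fx=6,fy=6,interpolation=cv2.INTER_CUBIC))
E
```

```text
(no output)
```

View pics/z1.png

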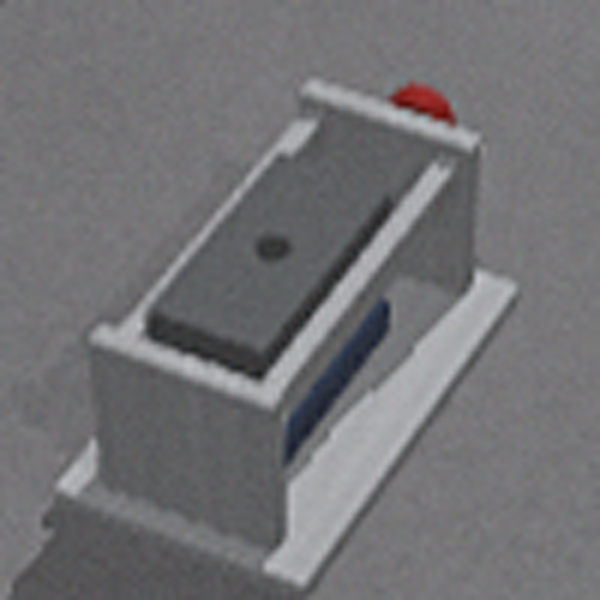

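View pics/z2.png

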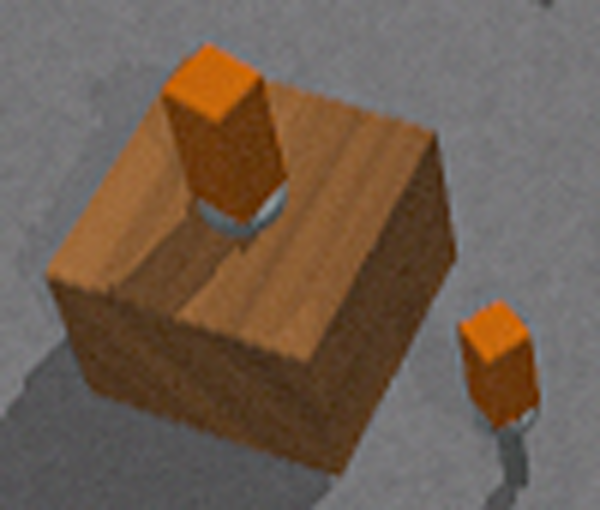

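View pics/z3.png

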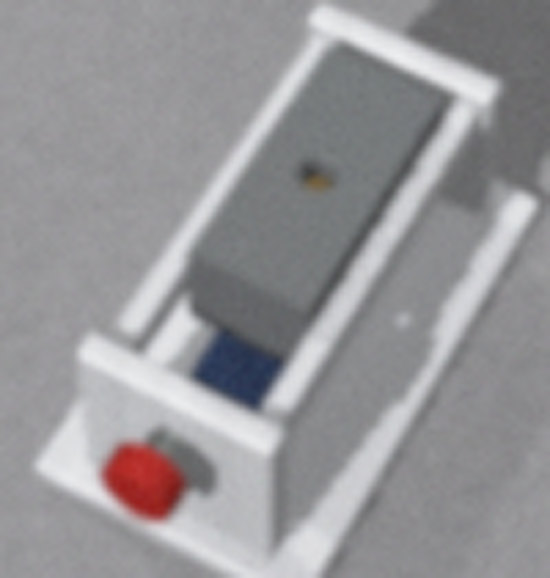

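View pics/z4.png

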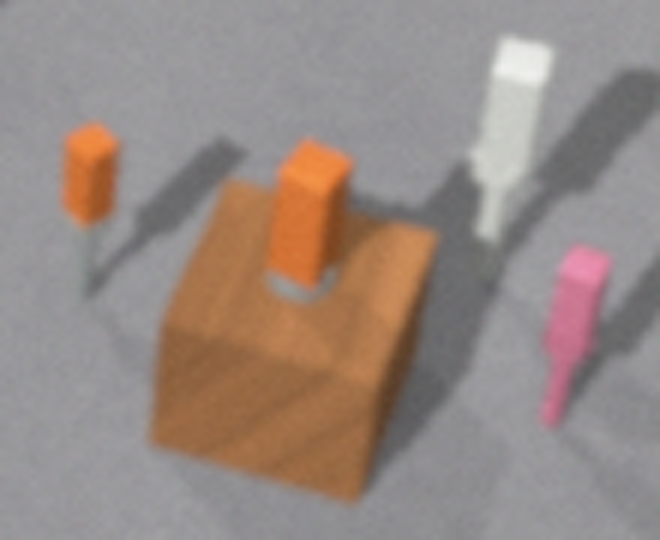

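```bash
cat > h.py <<'E'
import numpy as np
from cell import *
C={}
def cam(n,c=None):
    if n not in C: C[n]=c or read_camera(n)
    return C[n]
def ray(c,px,z):
    d=c["R"].T@np.array([(px[0]-c["cx"])/c["fx"],(px[1]-c["cy"])/c["fy"],1]); o=-c["R"].T@c["t"]
    return (o+d*(z-o[2])/d[2])
def proj(c,X):
    p=c["R"]@np.array(X,float)+c["t"]; return np.array([c["cx"]+c["fx"]*p[0]/p[2],c["cy"]+c["fy"]*p[1]/p[2]])
E
python3 - <<'E'
from h import *
s=cam("scene");d=cam("side")
def S(o,k,u): return (o[0]+(u[0]+.5)/k-.5,o[1]+(u[1]+.5)/k-.5)
z1=lambda u,z:ray(s,S((220,95),6,u),z)[:2].round(1)
z2=lambda u,z:ray(s,S((145,220),6,u),z)[:2].round(1)
z3=lambda u,z:ray(d,S((230,265),5.5,u),z)[:2].round(1)
z4=lambda u,z:ray(d,S((300,150),6,u),z)[:2].round(1)
print("bore",z1((273,248),84),z3((318,173),84))
print("handle scene",[z2(u,121) for u in[(163,90),(218,122),(265,78),(208,44)]])
print("handle side",[z4(u,121) for u in[(280,168),(308,140),(353,158),(324,186)]])
print("rack scene",[z2(u,65) for u in[(48,277),(313,362),(435,132)]])
print("rack side",[z4(u,65) for u in[(232,180),(440,235),(375,385),(165,328)]])
print("stand base scene z10",[z1(u,10) for u in[(58,488),(305,585),(518,285)]])
print("cheek tops scene z80",[z1(u,80) for u in[(92,332),(273,408),(480,142),(305,85)]])
print("cheek tops side z80",[z3(u,80) for u in[(78,355),(268,450),(283,425),(90,332),(318,8),(497,85),(490,103),(310,25)]])
print("block top scene",[z1(u,84) for u in[(148,318),(268,352)]])
print("block top side",[z3(u,84) for u in[(190,265),(298,320),(452,97),(345,45)]])
print("decoy",z2((497,330),70))
E
```

```text
bore [476.2 116. ] [474.3 118.7]
handle scene [array([ 494.9, -191.9]), array([ 513.6, -192.7]), array([ 515.3, -175.2]), array([ 495.5, -174. ])]
handle side [array([ 511.2, -171. ]), array([ 509.5, -188.8]), array([ 492.2, -188.9]), array([ 494.4, -171. ])]
rack scene [array([ 473.4, -230. ]), array([ 551.3, -214.6]), array([ 535.6, -137. ])]
rack side [array([ 546.1, -211.4]), array([ 468.8, -226.2]), array([ 456. , -146.8]), array([ 530.6, -131.9])]
stand base scene z10 [array([432.1,  42.4]), array([529.3,  47.7]), array([520. , 216.9])]
cheek tops scene z80 [array([444.3,  54.1]), array([514. ,  54.3]), array([507. , 205.1]), array([437.5, 200.8])]
cheek tops side z80 [array([503.2, 211.6]), array([436.8, 207.6]), array([437.4, 198.2]), array([504.6, 203.1]), array([510.5,  60.2]), array([443.7,  55.5]), array([442.2,  63. ]), array([509. ,  67.7])]
block top scene [array([459. ,  65.6]), array([501.3,  72. ])]
block top side [array([490.3, 168.9]), array([451.4, 167.5]), array([452.7,  70.2]), array([493.3,  71. ])]
decoy [ 589.8 -183.9]
```

Call:
play_rows:
  moves:
    - [0,-0.04,0,0,0,-0.116,100]
    - [0,-0.04,0,0,0,-0.116,100]
    - [0,-0.04,0,0,0,-0.116,100]
    - [-0.025,-0.05,0,0,0,0,100]
    - [-0.025,-0.05,0,0,0,0,100]
    - [-0.025,-0.05,0,0,0,0,100]
    - [-0.025,-0.05,0,0,0,0,100]
    - [-0.025,-0.05,0,0,0,0,100]

```text
t: 1.05
eef_pos: [298.3, 246.4, 227.0]
tcp_rot: [3.141, 0.001, -3.118]
ft_force: [-0.1, -0.3, -0.9]
opening: 1.0
```

Call:
play_rows:
  moves:
    - [-0.03,-0.022,0,0,0,0.008,100]
    - [-0.03,-0.022,0,0,0,0.008,100]
    - [-0.03,-0.022,0,0,0,0.008,100]
    - [-0.03,-0.022,0,0,0,0,100]
    - [-0.03,-0.022,0,0,0,0,100]
    - [-0.03,-0.022,0,0,0,0,100]
    - [0,0,0,0,0,0,60]

```text
t: 1.75
eef_pos: [487.0, 103.4, 228.3]
tcp_rot: [3.141, 0.004, 3.134]
ft_force: [-0.3, 0.2, 0.4]
opening: 0.959
```

```bash
python3 - <<'E'
from h import *
import cv2,pickle
c=cam("wrist"); cv2.imwrite("pics/w1.png",c["img"][:,:,::-1]); pickle.dump(c,open("w1.pkl","wb"))
st=state();print(st["eef_pos"],st["tcp_rot"],st["ft_force"])
E
```

```text
[485.27419723 104.28757569 228.17093005] [3.14044031e+00 2.98988603e-03 3.13394127e+00] [-0.75668402  0.07939597 -0.77421546]
```

View pics/w1.png

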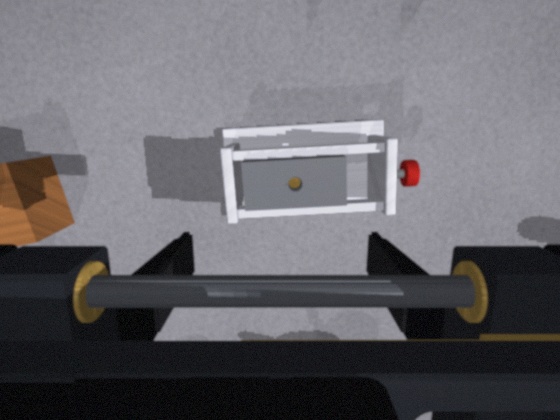

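```bash
python3 - <<'E'
from h import *
import cv2,pickle
c=pickle.load(open("w1.pkl","rb"))
im=c["img"][110:240,210:430,::-1]
cv2.imwrite("pics/w1z.png",cv2.resize(im,None,fx=3.6,fy=3.6,interpolation=cv2.INTER_CUBIC))
print(ray(c,(294.5,183.3),84)); print(-c["R"].T@c["t"])
for p in [(222,150),(228,222),(396,140),(396,213)]: print(ray(c,p,80)[:2])
E
```

```text
[474.08266487 117.25178379  84.        ]
[418.10068269 104.50458474 384.88433084]
[444.65791707  53.67643162]
[510.70124937  55.98120989]
[437.17585163 205.85366108]
[503.273957   210.85588673]
```

View pics/w1z.png

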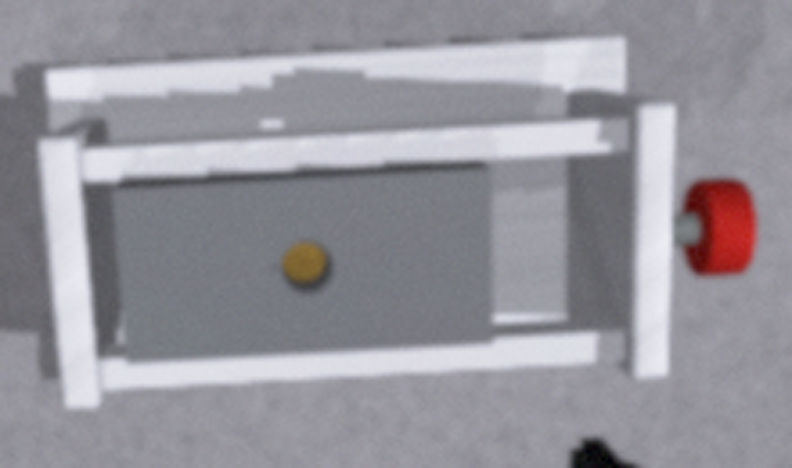

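Call:
play_rows:
  moves:
    - [-0.003,-0.045,0,0,0,0,60]
    - [-0.003,-0.045,0,0,0,0,60]
    - [-0.003,-0.045,0,0,0,0,60]
    - [-0.003,-0.045,0,0,0,0,60]
    - [-0.003,-0.045,0,0,0,0,60]
    - [-0.003,-0.045,0,0,0,0,60]
    - [0,-0.01,0,0,0,0,60]
    - [0,0,0,0,0,0,60]

```text
t: 2.6
eef_pos: [497.9, -178.2, 227.7]
tcp_rot: [3.139, 0.001, -3.141]
ft_force: [0.2, 0.7, -0.0]
opening: 0.601
```

```bash
python3 - <<'E'
from h import *
import cv2,pickle
c=cam("wrist"); cv2.imwrite("pics/w2.png",c["img"][:,:,::-1]); pickle.dump(c,open("w2.pkl","wb"))
st=state();print(st["eef_pos"],st["tcp_rot"],st["ft_force"])
E
```

```text
[ 497.96484391 -177.47107326  227.74491407] [ 3.13860636e+00  1.00242084e-03 -3.14001197e+00] [ 0.49824266  0.1554201  -0.55047291]
```

View pics/w2.png

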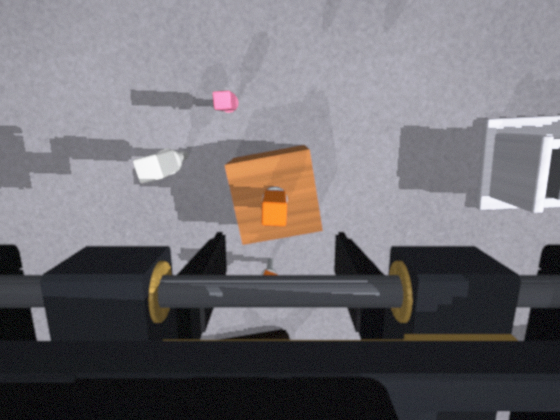

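```bash
python3 - <<'E'
from h import *
import cv2,pickle
c=pickle.load(open("w2.pkl","rb"))
im=c["img"][90:250,120:340,::-1]
cv2.imwrite("pics/w2z.png",cv2.resize(im,None,fx=3.6,fy=3.6,interpolation=cv2.INTER_CUBIC))
print(-c["R"].T@c["t"])
for p in [(226,163),(308,147),(322,230),(243,244)]: print(ray(c,p,65)[:2])
print("pink",ray(c,(225,101),70),"white",ray(c,(147,170),90))
E
```

```text
[ 429.55713643 -177.95569097  384.49946145]
[ 468.69436537 -227.07929601]
[ 453.94102133 -151.26752582]
[ 533.92919339 -135.92943705]
[ 548.41414962 -213.29937859]
pink [ 413.83881559 -225.17752087   70.        ] white [ 471.70183916 -291.29571549   90.        ]
```

View pics/w2z.png

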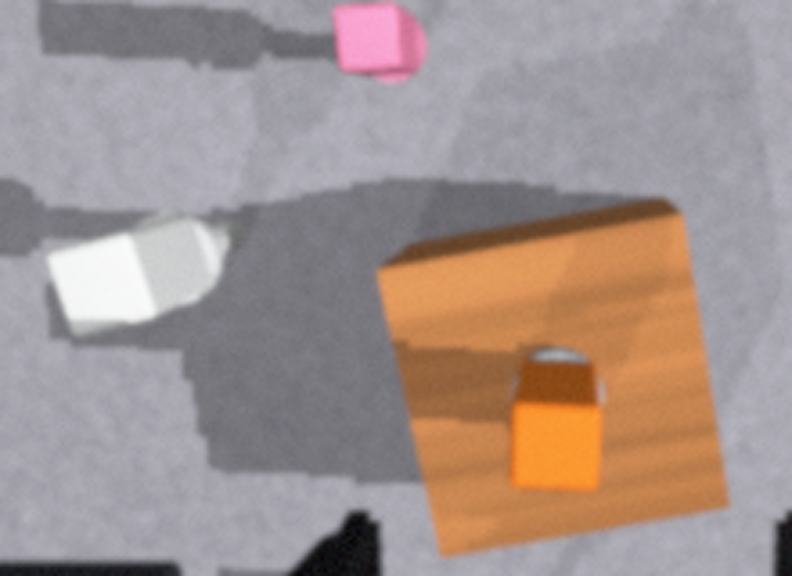

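```bash
python3 - <<'E'
from h import *
import pickle
c=pickle.load(open("w2.pkl","rb"))
P=[ray(c,(120+u/3.6-.4,90+v/3.6-.4),121)[:2] for u,v in[(514,404),(601,402),(600,490),(511,488)]]
print(np.round(P,1),np.mean(P,0))
E
```

```text
[[ 492.4 -191. ]
 [ 491.9 -171.9]
 [ 512.  -172.1]
 [ 511.6 -191.9]] [ 501.97059596 -181.70907568]
```

Call:
play_rows:
  moves:
    - [-0.0045,-0.004,0,0,0,0,60]
    - [0,0,0.03,0,0,0,60]
    - [0,0,0.03,0,0,0,60]
    - [0,0,0.03,0,0,0,60]
    - [0,0,0.02,0,0,0,60]
    - [0,0,0.015,0,0,0,60]
    - [0,0,0,0,0,0,60]

```text
t: 3.35
eef_pos: [505.5, -170.9, 100.7]
tcp_rot: [3.139, 0.005, -3.128]
ft_force: [0.4, -0.3, 0.5]
opening: 0.602
```

Call:
play_rows:
  moves:
    - [0.003,-0.0108,0,0,0,0.013,60]
    - [0,0,0,0,0,0,60]

```text
t: 3.55
eef_pos: [503.4, -180.9, 101.8]
tcp_rot: [3.14, 0.005, -3.139]
ft_force: [-0.4, -0.2, -0.1]
opening: 0.599
```

```bash
python3 - <<'E'
from cell import *
for i in range(5):
    st=state();print(st["t"],st["eef_pos"],st["tcp_rot"])
E
```

```text
3.55 [ 503.38316793 -180.92420093  101.75091607] [ 3.13961961  0.00522285 -3.13880668]
3.55 [ 503.38316793 -180.92420093  101.75091607] [ 3.13961961  0.00522285 -3.13880668]
3.55 [ 503.38316793 -180.92420093  101.75091607] [ 3.13961961  0.00522285 -3.13880668]
3.55 [ 503.38316793 -180.92420093  101.75091607] [ 3.13961961  0.00522285 -3.13880668]
3.55 [ 503.38316793 -180.92420093  101.75091607] [ 3.13961961  0.00522285 -3.13880668]
```

Call:
play_rows:
  moves:
    - [0.001,-0.001,0.01,0,-0.005,0,60]
    - [0,0,0,0,0,0,40]
    - [0,0,0,0,0,0,30]
    - [0,0,0,0,0,0,24]

```text
t: 3.95
eef_pos: [503.0, -182.5, 93.0]
tcp_rot: [3.141, 0.014, -3.139]
ft_force: [-0.7, -0.9, -0.1]
opening: 0.405
```

```bash
python3 - <<'E'
from h import *
import cv2
for n in("wrist","side"):
    c=cam(n); cv2.imwrite(f"pics/{n}3.png",c["img"][:,:,::-1])
st=state();print(st["eef_pos"],st["tcp_rot"],st["ft_force"],st["opening"])
E
```

```text
[ 503.04899969 -182.49073493   92.98829498] [ 3.14121212  0.0139042  -3.13939544] [0.75399814 0.56995274 0.05181533] 0.3194917767179213
```

View pics/wrist3.png

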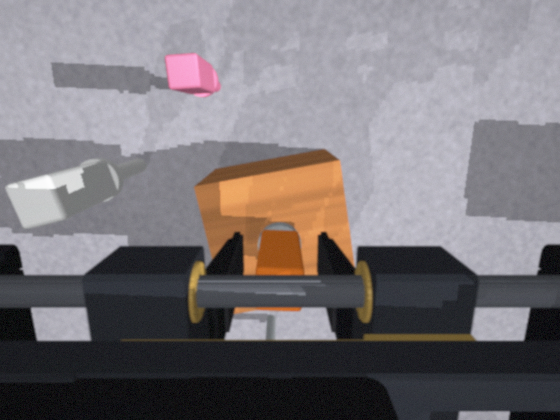

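Call:
play_rows:
  moves:
    - [0,0,0,0,0.014,0,30]
    - [0,0,0,0,0,0,25]
    - [0,0,0,0,0,0,10]
    - [0,0,0,0,0,0,0]
    - [0,0,0,0,0,0,0]
    - [0,0,0,0,0,0,0]
    - [0,0,0,0,0,0,0]

```text
t: 4.75
eef_pos: [503.2, -182.5, 93.3]
tcp_rot: [3.142, -0.001, -3.139]
ft_force: [0.2, -0.3, -0.1]
opening: 0.21
```

Call:
play_rows:
  moves:
    - [0,0,-0.02,0,0,0,0]
    - [0,0,-0.02,0,0,0,0]
    - [0,0,-0.02,0,0,0,0]
    - [0,0,-0.02,0,0,0,0]
    - [0,0,-0.02,0,0,0,0]
    - [0,0,-0.02,0,0,0,0]
    - [0,0,0,0,0,0,0]

```text
t: 5.45
eef_pos: [502.3, -182.0, 216.1]
tcp_rot: [3.139, -0.005, -3.139]
ft_force: [-0.1, -0.2, -1.4]
opening: 0.208
```

```bash
python3 - <<'E'
from h import *
import cv2
c=cam("wrist"); cv2.imwrite("pics/w4.png",c["img"][:,:,::-1])
st=state();print(st["eef_pos"],st["tcp_rot"],st["ft_force"],st["opening"])
E
```

```text
[ 501.78402039 -181.73085515  214.62601496] [ 3.13828704 -0.00675118 -3.13942645] [ 0.57675228 -0.82128579 -1.71699944] 0.2099355316465142
```

View pics/w4.png

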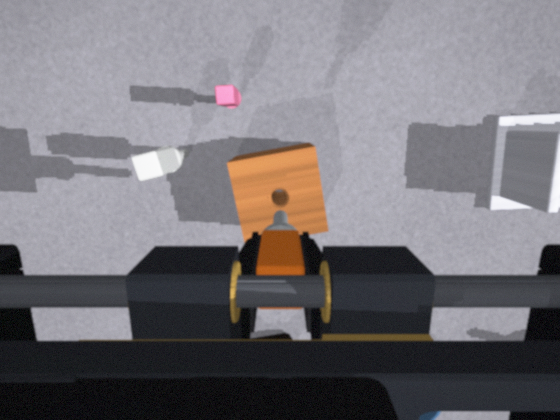

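Call:
play_rows:
  moves:
    - [0.004,0.04,0,0,-0.007,0.002,0]
    - [0.004,0.045,0,0,0,0,0]
    - [0.004,0.045,0,0,0,0,0]
    - [0.004,0.045,0,0,0,0,0]
    - [0.004,0.045,0,0,0,0,0]
    - [0.004,0.045,0,0,0,0,0]
    - [0.003,0.025,0,0,0,0,0]
    - [0,0,0,0,0,0,0]

```text
t: 6.3
eef_pos: [469.9, 117.8, 204.9]
tcp_rot: [3.137, -0.012, 3.137]
ft_force: [-0.3, 0.2, -1.3]
opening: 0.212
```

```bash
python3 - <<'E'
from h import *
import cv2
c=cam("wrist"); cv2.imwrite("pics/w5.png",c["img"][:,:,::-1])
st=state();print(st["eef_pos"],st["tcp_rot"],st["ft_force"],st["opening"])
E
```

```text
[470.06516505 116.68992361 204.78467046] [ 3.13750055 -0.01270434  3.13679503] [ 0.22584578 -0.5245178  -1.72121548] 0.20937022640124922
```

View pics/w5.png

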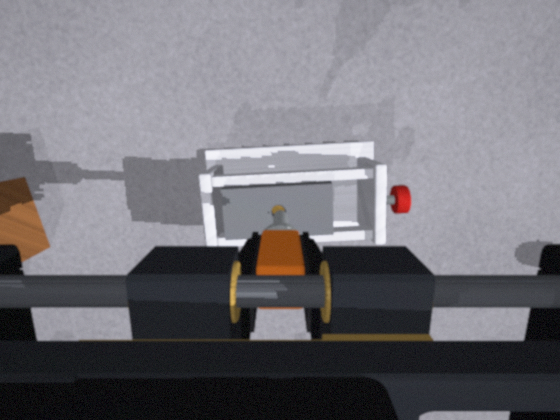

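Call:
play_rows:
  moves:
    - [-0.005,0.0006,0.015,0.004,-0.0127,-0.005,0]
    - [0,0,0.013,0,0,0,0]
    - [0,0,0,0,0,0,0]

```text
t: 6.65
eef_pos: [474.6, 115.3, 173.8]
tcp_rot: [-3.141, -0.002, -3.142]
ft_force: [-0.1, 0.2, -0.1]
opening: 0.21
```

```bash
python3 - <<'E'
from h import *
import cv2
ims=[]
for n,o in(("wrist",(220,170)),("side",(235,245)),("scene",(225,80))):
    c=cam(n); cv2.imwrite(f"pics/{n}6.png",c["img"][:,:,::-1])
    x,y=o; ims.append(cv2.resize(c["img"][y:y+100,x:x+100,::-1],(266,266) if 0 else (398,398),interpolation=cv2.INTER_CUBIC))
cv2.imwrite("pics/z6.png",np.hstack(ims[:2])); cv2.imwrite("pics/z6b.png",ims[2])
st=state();print(st["eef_pos"],st["tcp_rot"],st["ft_force"],st["opening"])
E
```

```text
[475.42037349 115.66972467 175.64535345] [-3.14120538e+00  8.80494148e-04  3.14143807e+00] [-0.03936611  0.60151071 -1.42034038] 0.210958628264156
```

View pics/z6.png

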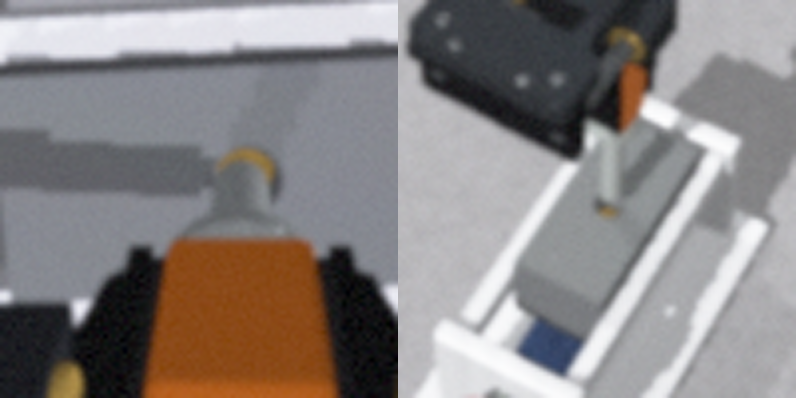

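View pics/z6b.png

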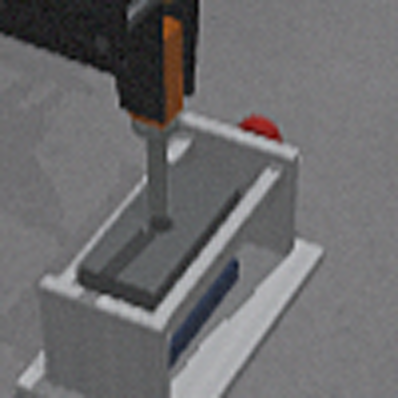

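```bash
python3 - <<'E'
from h import *
import cv2
c=cam("wrist")
st=state();tz=st["eef_pos"][2]-83.3
print(st["eef_pos"],"tip",ray(c,(281.0,216.3),tz),"bore",ray(c,(282.4,215.5),84))
ims=[]
for n,o in(("wrist",(260,195)),("side",(262,275)),("scene",(242,110))):
    x,y=o; ims.append(cv2.resize(cam(n)["img"][y:y+40,x:x+40,::-1],(266,266),interpolation=cv2.INTER_CUBIC))
cv2.imwrite("pics/z7.png",np.hstack(ims))
X=np.array([474.5,117.3,84])
for n in("wrist","side","scene"): print(n,proj(cam(n),X),proj(cam(n),[st["eef_pos"][0],st["eef_pos"][1],tz]))
E
```

```text
[475.52172522 115.81542845 175.90700704] tip [474.99368642 117.14104113  92.60700704] bore [476.80727134 118.21339487  84.        ]
wrist [281.18500461 212.52930887] [279.16995165 217.00092398]
side [287.73992458 295.45275261] [287.74333937 291.82491116]
scene [264.70826507 135.27921663] [264.67602281 132.59438375]
```

View pics/z7.png

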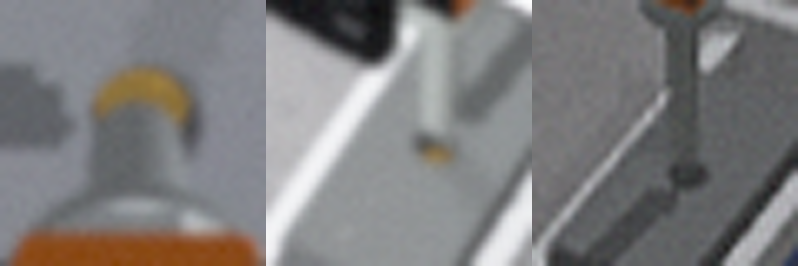

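Call:
play_rows:
  moves:
    - [-0.001,0.0012,0.003,0,0,0,0]
    - [0,0,0.0015,0,0,0,0]
    - [0,0,0,0,0,0,0]

```text
t: 7.25
eef_pos: [476.9, 117.3, 172.1]
tcp_rot: [-3.142, 0.004, -3.141]
ft_force: [-1.2, -0.8, -0.7]
opening: 0.205
```

Call:
play_rows:
  moves:
    - [0,0,0.002,0,0,0,0]
    - [0,0,0.0015,0,0,0,0]

```text
t: 7.45
eef_pos: [476.9, 117.3, 168.5]
tcp_rot: [3.142, 0.004, -3.141]
ft_force: [0.5, 0.2, -1.5]
opening: 0.209
```

```bash
cat > look.py <<'E'
from h import *
import cv2,sys
ims=[]
for n,o in(("wrist",(260,195)),("side",(262,275)),("scene",(242,110))):
    x,y=o; ims.append(cv2.resize(cam(n)["img"][y:y+40,x:x+40,::-1],(266,266),interpolation=cv2.INTER_CUBIC))
cv2.imwrite(f"pics/{sys.argv[1]}.png",np.hstack(ims))
st=state();print(st["t"],st["eef_pos"],st["tcp_rot"],st["ft_force"],st["moment"])
E
python3 look.py z8
```

```text
7.6 [476.95217712 117.3147895  168.5326636 ] [-3.14156898  0.00387413 -3.14124939] [-0.36448776 -0.5629895  -1.37838886] [-0.01600777 -0.01162348 -0.06456311]
```

View pics/z8.png

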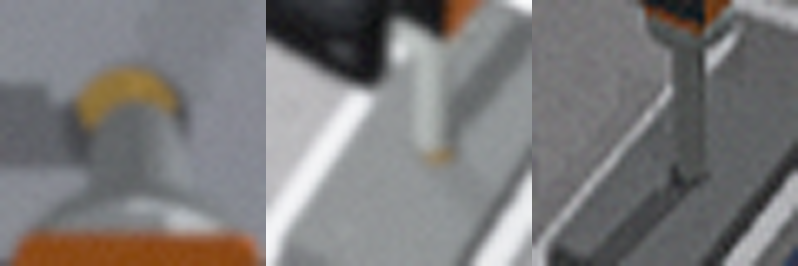

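Call:
play_rows:
  moves:
    - [0.0006,-0.0007,0,0,0,0,0]
    - [0,0,0.001,0,0,0,0]
    - [0,0,0.001,0,0,0,0]

```text
t: 7.9
eef_pos: [476.4, 116.5, 166.6]
tcp_rot: [3.142, 0.004, -3.141]
ft_force: [0.2, 0.5, -1.5]
opening: 0.209
```

```bash
python3 -c "
from cell import *
st=state();print(st['t'],st['eef_pos'],st['tcp_rot'],st['ft_force'],st['moment'])"
```

```text
7.9 [476.3857467  116.54779811 166.56169341] [ 3.14159144  0.0041755  -3.14124212] [ 0.17341463  0.49932151 -1.48704944] [ 0.03791679  0.0151258  -0.00701809]
```

Call:
play_rows:
  moves:
    - [0,0,0.001,0,0.004,0,0]
    - [0,0,0.001,0,0,0,0]

```text
t: 8.1
eef_pos: [476.4, 116.6, 164.4]
tcp_rot: [3.142, -0.0, -3.141]
ft_force: [0.2, -0.5, -2.2]
opening: 0.209
```

Call:
play_rows:
  moves:
    - [0,0,0.001,0,0,0,0]
    - [0,0,0.001,0,0,0,0]
    - [0,0,0.001,0,0,0,0]

```text
t: 8.4
eef_pos: [476.4, 116.6, 161.1]
tcp_rot: [-3.142, -0.0, -3.141]
ft_force: [0.6, -0.7, -1.1]
opening: 0.209
```

```bash
python3 look.py z9
```

```text
8.55 [476.37066938 116.52984787 161.10807349] [-3.14156647e+00 -3.89397728e-04 -3.14122324e+00] [ 0.26811753  0.62983256 -1.72487647] [0.02133424 0.00371203 0.00494246]
```

View pics/z9.png

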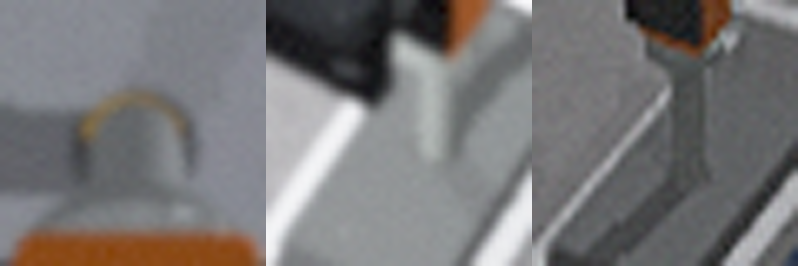

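Call:
play_rows:
  moves:
    - [0,0,0.001,0,0,0,0]
    - [0,0,0.001,0,0,0,0]
    - [0,0,0.001,0,0,0,0]
    - [0,0,0.001,0,0,0,0]

```text
t: 8.95
eef_pos: [476.5, 116.6, 157.0]
tcp_rot: [3.142, 0.0, -3.141]
ft_force: [-1.5, -0.4, -1.7]
opening: 0.211
```

Call:
play_rows:
  moves:
    - [0,0,0.001,0,0,0,0]
    - [0,0,0.001,0,0,0,0]
    - [0,0,0.001,0,0,0,0]

```text
t: 9.25
eef_pos: [476.6, 116.6, 155.1]
tcp_rot: [3.142, 0.001, -3.141]
ft_force: [-3.1, -0.4, 9.5]
opening: 0.211
```

Call:
play_rows:
  moves:
    - [0.0003,0,0.001,0,0,0,0]
    - [0.0002,0,0.001,0,0,0,0]
    - [0,0,0.001,0,0,0,0]
    - [0,0,0.001,0,0,0,0]

```text
t: 9.65
eef_pos: [476.4, 116.6, 153.4]
tcp_rot: [3.142, 0.003, -3.141]
ft_force: [-3.0, 0.6, 7.9]
opening: 0.209
```

Call:
play_rows:
  moves:
    - [0.0002,0,0.0015,0,0.003,0,0]
    - [0.0002,0,0.0015,0,0,0,0]
    - [0,0,0.0015,0,0,0,0]
    - [0,0,0.0015,0,0,0,0]

```text
t: 10.05
eef_pos: [476.4, 116.6, 150.1]
tcp_rot: [3.141, 0.003, -3.141]
ft_force: [-2.5, -1.2, 10.3]
opening: 0.21
```

Call:
play_rows:
  moves:
    - [0.0003,0,0.0015,0,0.003,0,0]
    - [0.0003,0,0.0015,0,0,0,0]
    - [0,0,0.0016,0,0,0,0]
    - [0,0,0.0016,0,0,0,0]
    - [0,0,0.0016,0,0,0,0]
    - [0,0,0.0016,0,0,0,0]
    - [0,0,0.0016,0,0,0,0]
    - [0,0,0.0016,0,0,0,0]

```text
t: 10.85
eef_pos: [476.2, 116.6, 142.8]
tcp_rot: [3.141, 0.005, -3.14]
ft_force: [-3.1, -0.5, 10.0]
opening: 0.213
```

Call:
play_rows:
  moves:
    - [0.0003,0,0.0015,0,0.005,0,0]
    - [0.0002,0,0.0015,0,0,0,0]
    - [0,0,0.0016,0,0,0,0]
    - [0,0,0.0016,0,0,0,0]
    - [0,0,0.0016,0,0,0,0]
    - [0,0,0.0016,0,0,0,0]
    - [0,0,0.0016,0,0,0,0]

```text
t: 11.55
eef_pos: [476.3, 116.6, 136.5]
tcp_rot: [3.141, 0.004, -3.14]
ft_force: [-2.7, -0.7, 9.2]
opening: 0.21
```

Call:
play_rows:
  moves:
    - [0.0003,0,0.0015,0,0.004,0,0]
    - [0.0002,0,0.0015,0,0,0,0]
    - [0,0,0.0015,0,0,0,0]
    - [0,0,0.0015,0,0,0,0]
    - [0,0,0.0015,0,0,0,0]
    - [0,0,0.0015,0,0,0,0]

```text
t: 12.15
eef_pos: [476.3, 116.6, 131.3]
tcp_rot: [3.141, 0.004, -3.139]
ft_force: [-1.8, 0.0, 11.3]
opening: 0.211
```

Call:
play_rows:
  moves:
    - [0.0002,0,0.0013,0,0.002,0,0]
    - [0,0,0.0013,0,0,0,0]
    - [0,0,0.0013,0,0,0,0]

```text
t: 12.45
eef_pos: [476.4, 116.6, 129.3]
tcp_rot: [3.141, 0.004, -3.139]
ft_force: [-3.3, -0.6, 9.6]
opening: 0.207
```

Call:
play_rows:
  moves:
    - [0.0002,0,0.0013,0,0.002,0,0]
    - [0,0,0.0012,0,0,0,0]

```text
t: 12.65
eef_pos: [476.4, 116.6, 128.0]
tcp_rot: [3.141, 0.003, -3.139]
ft_force: [-2.4, 0.2, 9.3]
opening: 0.209
```

Call:
play_rows:
  moves:
    - [0,0,0.0012,0,0.002,0,0]
    - [0,0,0.0012,0,0,0,0]

```text
t: 12.85
eef_pos: [476.6, 116.6, 126.9]
tcp_rot: [3.141, 0.002, -3.139]
ft_force: [-4.4, -0.5, 18.4]
opening: 0.208
```

Call:
play_rows:
  moves:
    - [0,0,0,0,0,0,0]
    - [0,0,0.0003,0,0,0,0]

```text
t: 13.05
eef_pos: [476.6, 116.6, 127.2]
tcp_rot: [3.141, 0.003, -3.139]
ft_force: [-0.3, -0.8, 3.0]
opening: 0.208
```

```bash
python3 - <<'E'
from h import *
import cv2
ims=[]
for n,o in(("side",(225,250)),("scene",(220,85))):
    x,y=o; ims.append(cv2.resize(cam(n)["img"][y:y+110,x:x+110,::-1],(398,398),interpolation=cv2.INTER_CUBIC))
cv2.imwrite("pics/z10.png",np.hstack(ims))
st=state();print(st["t"],st["eef_pos"],st["ft_force"])
E
```

```text
13.15 [476.68617819 116.5665244  127.16583616] [-0.58285153  0.50880956  2.94961609]
```

View pics/z10.png

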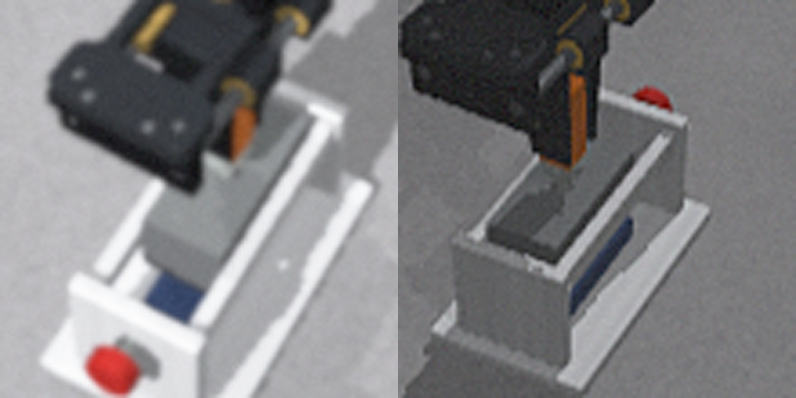

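The force rose to 18 N at TCP z 127, where the dead stop was predicted, so the plug is on the pad. I'll withdraw the rod now.

Call:
play_rows:
  moves:
    - [0,0,-0.005,0,0,0,0]
    - [0,0,-0.01,0,0,0,0]
    - [0,0,-0.01,0,0,0,0]
    - [0,0,-0.015,0,0,0,0]
    - [0,0,-0.015,0,0,0,0]
    - [0,0,-0.02,0,0,0,0]
    - [0,0,-0.015,0,0,0,0]
    - [0,0,0,0,0,0,0]

```text
t: 13.95
eef_pos: [476.2, 116.5, 224.7]
tcp_rot: [3.141, 0.004, -3.139]
ft_force: [-0.2, 0.4, -3.1]
opening: 0.209
```

```bash
python3 - <<'E'
from h import *
import cv2
c=cam("wrist"); cv2.imwrite("pics/w11.png",c["img"][:,:,::-1])
st=state();print(st["eef_pos"],st["tcp_rot"],st["ft_force"],st["opening"])
E
```

```text
[475.92570736 116.47880649 223.73116824] [ 3.14106312e+00  2.49621039e-03 -3.13863278e+00] [ 0.27312768  0.71627197 -1.56985075] 0.2079657707568665
```

View pics/w11.png

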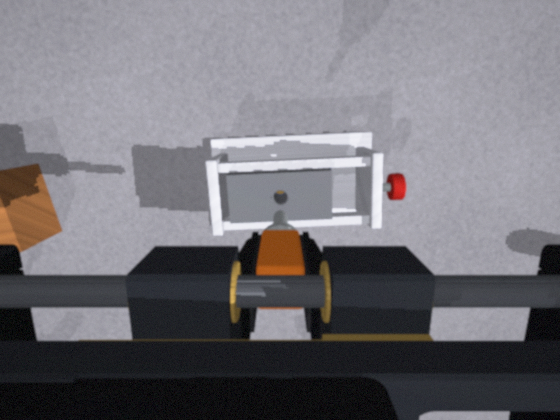

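The bore at (281,197) is now mostly dark, so the plug is deep. Next I'll carry the rod back to the rack.

Call:
play_rows:
  moves:
    - [-0.004,-0.04,0,0,0,0,0]
    - [-0.004,-0.045,0,0,0,0,0]
    - [-0.004,-0.045,0,0,0,0,0]
    - [-0.004,-0.045,0,0,0,0,0]
    - [-0.004,-0.045,0,0,0,0,0]
    - [-0.004,-0.045,0,0,0,0,0]
    - [-0.003,-0.025,0,0,0,0,0]
    - [0,0,0,0,0,0,0]

```text
t: 14.8
eef_pos: [502.8, -183.2, 218.1]
tcp_rot: [3.139, -0.003, -3.134]
ft_force: [-0.1, 0.2, -1.2]
opening: 0.209
```

Call:
play_rows:
  moves:
    - [0,0,0,0,0,0,0]

```text
t: 14.9
eef_pos: [502.3, -183.4, 217.2]
tcp_rot: [3.138, -0.005, -3.136]
ft_force: [0.2, 0.6, -1.5]
opening: 0.21
```

Call:
play_rows:
  moves:
    - [-0.0009,0.0009,0.02,0.003,-0.005,0,0]
    - [0,0,0.02,0,0,0,0]
    - [0,0,0.012,0,0,0,0]
    - [0,0,0.005,0,0,0,0]
    - [0,0,0,0,0,0,0]

```text
t: 15.4
eef_pos: [502.3, -177.1, 157.4]
tcp_rot: [3.139, -0.001, -3.132]
ft_force: [-0.0, 0.0, -1.1]
opening: 0.209
```

```bash
python3 - <<'E'
from h import *
import cv2
st=state();print(st["eef_pos"],st["tcp_rot"],st["ft_force"],st["opening"])
ims=[]
for n in("wrist","side","scene"):
    c=cam(n); p=proj(c,[503,-182.5,70]);print(p); x,y=int(p[0])-30,int(p[1])-30
    ims.append(cv2.resize(c["img"][y:y+60,x:x+60,::-1],(266,266),interpolation=cv2.INTER_CUBIC))
cv2.imwrite("pics/z12.png",np.hstack(ims))
E
```

```text
[ 502.29115205 -177.10021344  157.44631719] [ 3.13941481e+00 -1.15778453e-03 -3.13154666e+00] [-0.01219791  0.03403832 -1.08140383] 0.20911980527339047
[271.36733368 216.31915687]
[349.93728127 193.18859494]
[184.69849025 250.90566327]
```

View pics/z12.png

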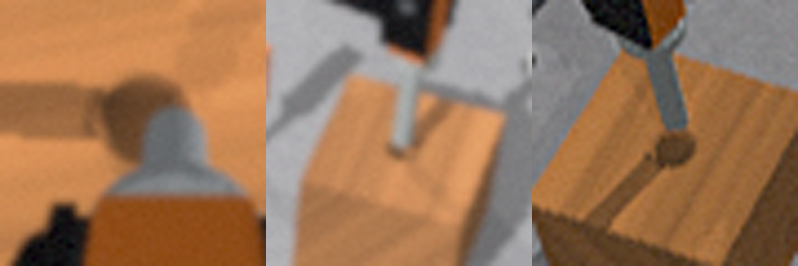

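Call:
play_rows:
  moves:
    - [-0.0009,-0.0054,0,0.002,0,0.007,0]
    - [0,0,0,0,0,0,0]

```text
t: 15.75
eef_pos: [504.3, -183.6, 159.7]
tcp_rot: [-3.14, 0.003, -3.139]
ft_force: [0.2, 0.3, -0.6]
opening: 0.21
```

```bash
cat > l2.py <<'E'
from h import *
import cv2,sys
st=state();print(st["eef_pos"],st["tcp_rot"],st["ft_force"],st["opening"])
ims=[]
for n in("wrist","side","scene"):
    c=cam(n); p=proj(c,[503,-182.5,70]); x,y=int(p[0])-30,int(p[1])-30
    ims.append(cv2.resize(c["img"][y:y+60,x:x+60,::-1],(266,266),interpolation=cv2.INTER_CUBIC))
cv2.imwrite(f"pics/{sys.argv[1]}.png",np.hstack(ims))
E
python3 l2.py z13
```

```text
[ 504.29476325 -183.63713035  159.70815311] [-3.13959347e+00  2.58373551e-03 -3.13926557e+00] [ 0.16280663  0.3314974  -0.55590741] 0.20991957538638029
```

View pics/z13.png

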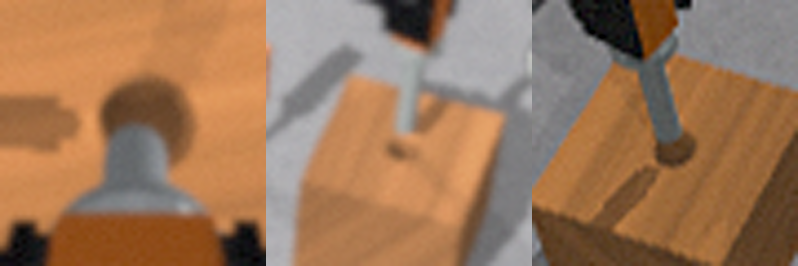

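Call:
play_rows:
  moves:
    - [0.0011,0.0011,0,-0.002,0.0026,0,0]
    - [0,0,0.003,0,0,0,0]
    - [0,0,0.003,0,0,0,0]
    - [0,0,0,0,0,0,0]

```text
t: 16.3
eef_pos: [502.6, -182.0, 153.0]
tcp_rot: [3.141, -0.001, -3.139]
ft_force: [-0.2, 0.0, 0.5]
opening: 0.209
```

```bash
python3 l2.py z14
```

```text
[ 502.5953186  -181.96795814  152.97183228] [ 3.14080529e+00 -9.20783770e-04 -3.13912991e+00] [-0.23447866  0.02774165  0.46119613] 0.20913553336509413
```

View pics/z14.png

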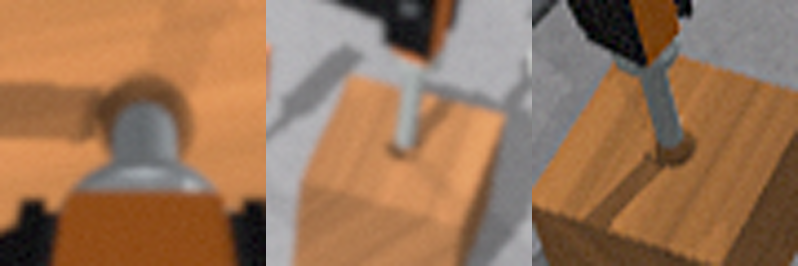

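Pose (502.6, -182.0) is within 0.8 mm of the original. I'll lower the rod in small rows.

Call:
play_rows:
  moves:
    - [-0.0005,-0.0004,0.002,0,0,0,0]
    - [0,0,0.003,0,0,0,0]
    - [0,0,0.003,0,0,0,0]
    - [0,0,0,0,0,0,0]

```text
t: 16.85
eef_pos: [503.4, -182.5, 144.8]
tcp_rot: [3.141, -0.0, -3.139]
ft_force: [0.5, 1.1, -1.7]
opening: 0.207
```

Call:
play_rows:
  moves:
    - [0,0,0.005,0,0,0,0]
    - [0,0,0.006,0,0,0,0]
    - [0,0,0.006,0,0,0,0]
    - [0,0,0.006,0,0,0,0]
    - [0,0,0.006,0,0,0,0]

```text
t: 17.35
eef_pos: [503.5, -182.6, 113.6]
tcp_rot: [3.141, 0.0, -3.139]
ft_force: [0.5, -0.2, -1.6]
opening: 0.208
```

Call:
play_rows:
  moves:
    - [0,0,0.005,0,0,0,0]
    - [0,0,0.005,0,0,0,0]
    - [0,0,0.004,0,0,0,0]
    - [0,0,0.003,0,0,0,0]

```text
t: 17.75
eef_pos: [503.3, -182.4, 94.4]
tcp_rot: [3.141, -0.001, -3.139]
ft_force: [0.2, 0.1, -1.1]
opening: 0.211
```

Call:
play_rows:
  moves:
    - [0,0,0.0005,0,0,0,0]
    - [0,0,0.0005,0,0,0,0]
    - [0,0,0,0,0,0,0]

```text
t: 18.05
eef_pos: [503.4, -182.5, 93.5]
tcp_rot: [3.141, -0.001, -3.139]
ft_force: [0.1, 1.0, -1.1]
opening: 0.206
```

Essentially back at the grasp height. I'll open the gripper and retreat.

Call:
play_rows:
  moves:
    - [0,0,0,0,0,0,35]
    - [0,0,0,0,0,0,60]
    - [0,0,0,0,0,0,60]
    - [0,0,0,0,0,0,60]
    - [0,0,0,0,0,0,60]
    - [0,0,0,0,0,0,60]

```text
t: 18.65
eef_pos: [503.8, -182.7, 94.2]
tcp_rot: [-3.141, 0.001, -3.139]
ft_force: [-0.3, -0.8, -0.3]
opening: 0.59
```

Call:
play_rows:
  moves:
    - [0,0,-0.01,0,0,0,60]
    - [0,0,-0.015,0,0,0,60]
    - [0,0,-0.015,0,0,0,60]
    - [0,0,-0.02,0,0,0,60]
    - [0,0,-0.02,0,0,0,60]
    - [0,0,-0.02,0,0,0,60]
    - [0,0,0,0,0,0,60]

```text
t: 19.35
eef_pos: [503.6, -182.6, 201.6]
tcp_rot: [-3.141, 0.001, -3.139]
ft_force: [-0.1, 0.4, -0.2]
opening: 0.599
```

Call:
play_rows:
  moves:
    - [0.03,0.03,-0.01,0,0,0,60]
    - [0.03,0.03,-0.01,0,0,0,60]
    - [0,0.03,0,0,0,0,60]
    - [0,0.03,0,0,0,0,60]
    - [0,0,0,0,0,0,60]

```text
t: 19.85
eef_pos: [439.5, -59.4, 221.1]
tcp_rot: [-3.141, 0.001, 3.141]
ft_force: [-0.3, 0.4, 0.6]
opening: 0.598
```

```bash
python3 - <<'E'
from h import *
import cv2
for n in("scene","side","wrist"):
    cv2.imwrite(f"pics/{n}15.png",cam(n)["img"][:,:,::-1])
s=cam("scene")["img"][90:310,140:330,::-1]; d=cam("side")["img"][150:370,230:420,::-1]
cv2.imwrite("pics/z15.png",cv2.resize(np.hstack([s,d]),None,fx=2.1,fy=2.1,interpolation=cv2.INTER_CUBIC))
st=state();print(st["t"],st["eef_pos"],st["ft_force"],st["opening"])
E
```

```text
20.0 [440.52140396 -62.03934677 221.07294157] [-0.03293658 -0.53106663  0.0207779 ] 0.599474910384183
```

View pics/z15.png

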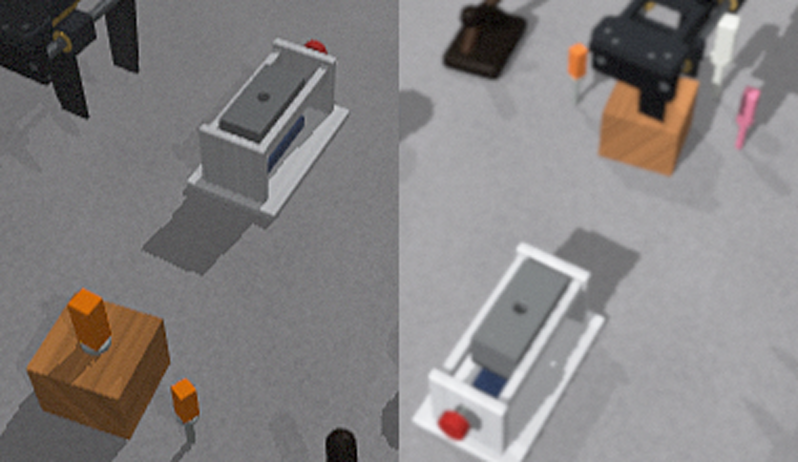

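View pics/wrist15.png

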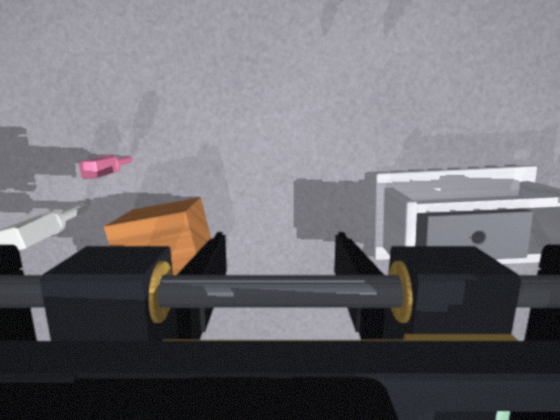

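```bash
python3 - <<'E'
import cv2,numpy as np
a=cv2.imread("pics/scene0.png").astype(int);b=cv2.imread("pics/scene15.png").astype(int)
for n,(x,y,w,h) in dict(rod=(165,222,40,50),teapot=(355,160,60,45),cup=(335,238,45,45),wood=(258,290,70,95)).items():
    print(n,np.abs(a-b)[y:y+h,x:x+w].mean())
from cell import *
print(job_done())
E
```

```text
rod 5.647833333333334
teapot 5.133827160493827
cup 4.813662551440329
wood 6.304611528822055
the job is handed in; nothing more can be done
None
```

I pushed the plug out onto the pad with the ejector rod, put the rod back in the tool block and let go. The job was handed in after about 20 s of the allowed 72 s, and no verdict was given.

- **Plug:** I located the bore by camera, about 14 mm toward −y from the stand's middle, and the rod went in without hitting the block. The push took about 8–12 N. At tool height 127 mm, where the dead stop was predicted, the reading jumped to 18 N. The highest I read was about 20 N with the rod's weight added. Those are end-of-move readings, so I did not see the force at every instant. The bore looks dark afterwards, but I did not look straight down it again to confirm the depth.
- **Rod:** I released it within 1 mm of the original grasp pose. The final scene picture shows it upright with its collar on the tool block. In the side picture the gripper hides it.
- **Teapot, cup and driftwood:** comparing the first and last scene pictures shows only noise-level differences (about 5–6 grey levels), so none of them appears to have moved.
- **Disagreements:** the cameras differed by about 2–5 mm on positions. The arm also drifted sideways 5–11 mm on the two fast descents at the tool block. I corrected the drift each time before the grasp and before the insertion.

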